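# Draw the displacement gauge out to its 100 mm mark and hold it for the reading

### The job

The displacement gauge is to be read at 100 mm: first lift away the amber bottle that somebody left on the gauge's base plate in the path of the arm, and stand it upright on the bench, off the plate. Then squeeze the lock button on the grip head to free the spring-return arm, draw the arm out until its pointer is on the 100 mm mark (the last of the three long marks on the scale), and finish still holding it there with the button squeezed in, because the spring pulls the arm home if it is let go. Do not run the arm into the bottle, and leave the timer, the objective can and the petri dish where they are.

Things in the scene. Friction and masses are not known exactly. Their poses are not given: they have to be found in the camera images.
- gauge: Displacement gauge, fixed. Origin: on the bench below the grip head's centre with the arm home; z up; the arm draws out along -y; -x (scale, button side) faces the robot. Aluminium base plate 12 mm thick, x -55 to 55, y -145 to 175 mm. Grey housing 48 mm wide, y 16 to 160, z 38 to 86 mm; a 20 mm square steel tube (axis z 62 mm) telescopes out of it, with the grip head on its end.
- grip_head: Black block on the arm's end, 38 x 28 x 38 mm (x, y, z); origin at its centre, 62 mm above the bench; axes as the gauge's; it moves only along the arm. Lock button in the middle of its -x face: 45 mm across in x over the button, 41 mm with it in. Pinch it along x from above at centre height: that presses the button. A steel pointer below it, at its y = 0, reaches 42 mm to -x over the scale.
- gauge_arm (a joint): How far the arm is drawn out of its housing, in m: 0 home (latched), 0.100 = pointer on the 100 mm mark, 0.118 end stop. A return spring pulls it home, 4 N at home to 5.5 N drawn out.
- lock_button (a joint): How far the lock button is pressed into the grip head, m: 0 out, 0.004 fully in. Round metal button, 16 mm diameter, standing 7 mm off the head's -x face, pressed along +x; its spring takes 4 N to start, 6 N fully in. The latch holds the arm home (1.5 mm play) until the button is over 2.5 mm in; away from home nothing latches.
- mark_100 (a point): Middle of the 100 mm mark, at gauge x -45, y -100, z 22 mm. The scale strip runs along the base plate's front edge (gauge x -56 to -34 mm, under 27 mm high), tilted to the front: thin short black marks every 10 mm to 120 mm, thick long ones at 0, 50 and 100 mm (gauge y 0, -50, -100 mm); no numbers.
- bottle: Closed amber reagent bottle with a screw cap, 48 mm diameter (straight body; grip it about 75 mm up), 100 mm high, about 0.15 kg; origin at the centre of its underside. It stands on the base plate beyond the grip head, in the arm's path. There is free bench for it on the robot's right of the plate, before the keyboard.
- timer: White table timer, 66 x 66 x 20 mm, on the bench; origin at the centre of its underside. Bystander.
- objective_can: Black round can, 36 mm diameter, 54 mm high; origin at the centre of its underside. Bystander.
- petri_dish: Closed petri dish, 62 mm diameter, 15 mm high; origin at the centre of its underside. Bystander.
- keyboard: Computer keyboard lying fixed on the bench, 150 mm in x, 440 mm in y, 31 mm high; origin at the centre of its underside. To the right of the work. Behind the gauge, from x = 0.6 m, stand a tall drying oven and a computer tower: keep the gripper clear of them.

How it is judged:
By the outcome, as a careful person would: the job done as asked, in the order asked, and still so for the second after the job is handed in, while the arm keeps its last pose, push and grip.
It also fails if it takes over 48 s, if anything falls off the work surface, if the arm or the gripper's body presses on something with over 40 N, if the wrist force passes 120 N, or if a joint passes its speed limit or range.

### The arm

A 7-joint arm with a two-finger parallel gripper is mounted at the origin on a cart in front of the work surface, level with it; the furniture and walls round the work are solid. World frame = base frame: x ahead of the robot, y to its left, z up, the work surface at z = 0. Lengths are in m, angles in rad, forces in N, time in s.
With the tool pointing down it reaches from about 0.4 to 0.85 m from the base axis. Payload 10.4 kg.
Tool frame: the origin (TCP) lies midway between the tips of the shut fingers; the grasp point (between the pads) lies 19 mm behind it (robot.hold_point_z is the distance from the TCP to the grasp point, in m); x points along the fingers, y is the direction in which the jaws open and shut, and the axes are right-handed (so a half turn about x gives the same grasp; the last joint's range is limited). The gripper opens to 85 mm and grips with 20 to 120 N. Pads are 22 mm wide; open, the fingers measure 114 mm over their backs; the gripper's body (76 mm by 85 mm) begins 54 mm behind the grasp point. The pads swing forward as they close: fully open they stand 13 mm farther back than shut.
Start: joints at [1.192, 0.332, -0.065, 1.46, 0.022, 1.35, -0.088], TCP at [0.218, -0.586, 0.198] pointing down, gripper open.
Joint ranges: [-2.6, 2.6], [-0.5, 2.12], [-1.47, 1.34], [0.16, 2.42], [-1.27, 4.41], [0.06, 2.06], [-2.6, 2.6]. Speed limits (rad/s): [2.22, 2.22, 2.79, 2.79, 3.14, 3.14, 3.14].

### API

Orientations are given as a rotation vector (axis times angle).
In Python, from plant import robot gives the robot as it stands.
- The arm moves only by the tool servo_tool, never from a script. Its argument "motion" is a list of rows, each a list of 3 entries, a list of its own where there are three numbers: the shift along the tool's x, y, z each as a share of 0.8 m, from -1 to 1, then the turn, a rotation vector about the tool's x, y, z each as a share of 45 degrees, from -1 to 1, then the gripper's target within -1 to 1 (shut at 1, half-way at 0, fully open at -1). In form: [[[dx, dy, dz], [wx, wy, wz], jaw], ...]. A call has 1 to 8 rows; each row shifts and turns the commanded pose from where the row before left it, along the tool's axes as they then stand; what a row does not reach is not made up. A row lasts 1/8 s, in which the tool goes at most 62.5 mm and 10.7 degrees, less where a joint would pass 70% of its speed; a pose out of reach is approached as far as the arm can. A call with a number of a shift or a turn outside -1 to 1 is refused whole. A call with a gripper value outside its range is refused whole. The fingers move at their own pace and stop on an object; the grip force is fixed at half the most. Time passes only in rows, so rows that do not move let the fingers close. It gives the time, the measured TCP pose, the force and the opening at its end, in the units of the state.
- robot.state(): the state, without advancing time (a new reading comes with each control period).
- robot.get_image(name): name is "scene" or "top"; returns (picture, depth): 480x640x3 uint8, blue, green, red; 480x640 float32, m along the optical axis (not along the pixel's ray), 0 where there is no reading.
- robot.camera_model(name): a dict with "fx", "fy", "cx", "cy" (pixels), "R" (3x3) and "t" (3): a world point X has camera coordinates R X + t. Camera axes: x right, y down, z forward; pixel columns grow to the right and rows downward; lengths in m; the calibration is good to about 2 mm. A picture is of the moment at which its call begins. camera_model takes no time and is no camera call.
- robot.finish_job(): hands the job in, once; it reports no verdict.
Trained networks look in the newest picture that a camera, given by its name, has taken for a name from the list of things; names that differ only in an ending like _2 or _b are one class to them, and where a whole thing is asked for, a point or a joint stands for the part that bears it (a point fixed in the world has none). Each returns a list of dicts, best first, with "p" (0 to 1); they miss things now and then, are a little off and sometimes report something else, mostly with a low value. They report only what shows in the picture. A call takes as long as a camera call.
- robot.find_in(target, camera): "point" ([column, row] as shares, 0 to 1, of the picture: columns of its width, rows of its height, amid what is visible of it).
- robot.outline_of(target, camera): "pixels" (480x640 bool, what is visible of it) and "point" ([column, row] as shares, 0 to 1, of the picture: columns of its width, rows of its height, amid what is visible of it).
- robot.tip_of(target, camera): "point" ([column, row] as shares, 0 to 1, of the picture: columns of its width, rows of its height: a listed point, or the origin of a listed thing).
The state is a dict: "clock": time; "joints": joint angles; "joint_vel": joint speeds; "joint_efforts": joint torques, N m; "position": TCP position; "eef_rot": TCP orientation; "force": force on the tool from outside, world axes, zero at the start; "ft_torque": the same for the moment, N m; "width": finger opening in m.
Only numpy, scipy, OpenCV 4.12 (cv2) and the standard library are available. Lean on these libraries where they do the work, as an engineer would, in place of code of your own. Each camera call takes 0.05 s, during which the arm holds its last target. There are 200 camera calls.

## Working session

There is one attempt and no reset: what is moved stays moved. The work goes in short steps, Python scripts to look and compute and a tool call to move; the robot and the scene stay as the last step left them, time stands still between calls to the robot, and variables do not carry over. Pictures are saved under pics/ and viewed, about 8 in all and at most 12, crops included, and the job is handed in when it is done.

Besides the shell and the picture viewer there is one more tool, called as name(argument=value, ...), one argument or row to a line, values as JSON. servo_tool: Moves the arm, as the interface text tells. Shift numbers are shares of 0.8 m and turn numbers shares of 45 degrees, none past 1 either way. Its arguments: {"type":"object","properties":{"motion":{"type":"array","items":{"type":"array"}}},"required":["motion"]}

```bash
mkdir -p pics
cat > h.py <<'E'
import numpy as np, cv2
from scipy.spatial.transform import Rotation as Rn
from plant import robot
def world(cam,uv,d):
    c=robot.camera_model(cam);uv=np.atleast_2d(uv);d=np.atleast_1d(d)
    p=np.c_[(uv[:,0]-c['cx'])/c['fx']*d,(uv[:,1]-c['cy'])/c['fy']*d,d]
    return (p-np.array(c['t']))@np.array(c['R'])
def atz(cam,uv,z):
    c=robot.camera_model(cam);R=np.array(c['R']);o=-R.T@np.array(c['t'])
    r=R.T@np.array([(uv[0]-c['cx'])/c['fx'],(uv[1]-c['cy'])/c['fy'],1]);return o+r*(z-o[2])/r[2]
def pix(cam,X):
    c=robot.camera_model(cam);p=np.array(c['R'])@X+np.array(c['t']);return np.array([p[0]/p[2]*c['fx']+c['cx'],p[1]/p[2]*c['fy']+c['cy']])
E
python3 - <<'E'
from h import *
np.set_printoptions(precision=4,suppress=True)
s=robot.state();print(s)
print('R',Rn.from_rotvec(s['eef_rot']).as_matrix())
ims={}
for c in('scene','top'):
    im,d=robot.get_image(c);cv2.imwrite(f'pics/{c}0.png',im)
    for n in('bottle','grip_head','gauge','timer','objective_can','petri_dish','keyboard'):
        for o in robot.outline_of(n,c)[:1]:
            m=o['pixels']&(d>0);v,u=np.nonzero(m)
            if len(u)==0: continue
            P=world(c,np.c_[u,v],d[m]);print(c,n,round(o['p'],2),len(u),np.percentile(P,[3,50,97],axis=0).round(3).tolist())
    for n in('mark_100','grip_head','bottle'):
        for o in robot.tip_of(n,c)[:1]:
            uv=np.array(o['point'])*[640,480];z={'mark_100':.022,'grip_head':.062,'bottle':.012}[n];print(c,n,o['p'],uv,atz(c,uv,z))
E
```

```text
{'clock': 0.0, 'joints': array([ 1.1924,  0.3329, -0.0647,  1.461 ,  0.0216,  1.3499, -0.0885]), 'joint_vel': array([-0.0005, -0.0019, -0.0008, -0.0021, -0.0009,  0.0001,  0.0007]), 'joint_efforts': array([  0.0017, -62.5449,   0.0505, -39.16  ,   0.0164,   0.0099,
         0.    ]), 'position': array([ 0.2176, -0.5854,  0.1975]), 'eef_rot': array([ 2.0279,  0.3662, -2.0286]), 'force': array([-0.4109,  0.1259, -0.8165]), 'ft_torque': array([-0.0019,  0.0072,  0.0489]), 'width': 0.08516171528432878}
R [[-0.0006  0.3484 -0.9374]
 [ 0.0013 -0.9374 -0.3484]
 [-1.     -0.0014  0.0001]]
scene bottle 0.82 847 [[0.445, 0.144, 0.013], [0.455, 0.17, 0.071], [0.479, 0.184, 0.112]]
scene grip_head 0.89 299 [[0.44, 0.223, 0.03], [0.451, 0.234, 0.078], [0.482, 0.245, 0.082]]
scene gauge 0.71 6685 [[0.408, 0.108, 0.006], [0.442, 0.303, 0.022], [0.487, 0.41, 0.085]]
scene timer 0.94 681 [[0.336, -0.052, -0.0], [0.367, -0.013, 0.016], [0.401, 0.016, 0.02]]
scene objective_can 0.83 336 [[0.554, 0.026, 0.0], [0.563, 0.047, 0.039], [0.585, 0.057, 0.055]]
scene petri_dish 0.73 265 [[0.557, -0.083, -0.002
[... 448 characters left out ...]
0.22, 0.015], [0.465, 0.234, 0.08], [0.487, 0.252, 0.086]]
top gauge 0.66 5591 [[0.413, 0.102, 0.008], [0.46, 0.258, 0.016], [0.518, 0.398, 0.088]]
top timer 0.85 685 [[0.341, -0.048, 0.013], [0.372, -0.017, 0.018], [0.403, 0.014, 0.024]]
top objective_can 0.6 215 [[0.556, 0.027, 0.004], [0.571, 0.043, 0.053], [0.594, 0.058, 0.06]]
top petri_dish 0.9 339 [[0.563, -0.075, 0.001], [0.585, -0.052, 0.006], [0.608, -0.03, 0.011]]
top keyboard 0.62 11366 [[0.367, -0.494, 0.009], [0.439, -0.287, 0.021], [0.509, -0.08, 0.031]]
top mark_100 0.58 [282.112 269.904] [0.4246 0.1224 0.022 ]
top grip_head 0.86 [231.296 247.2  ] [0.4757 0.2392 0.062 ]
top bottle 0.66 [266.816 250.992] [0.4711 0.1606 0.012 ]
```

Run:
```python
import cv2
for c,(x0,y0,x1,y1) in {'scene':(120,190,440,430),'top':(130,170,450,410)}.items():
    im=cv2.imread(f'pics/{c}0.png');cv2.imwrite(f'pics/{c}0c.png',cv2.resize(im[y0:y1,x0:x1],(800,600),interpolation=cv2.INTER_CUBIC))
```

```text
(no output)
```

View pics/scene0c.png

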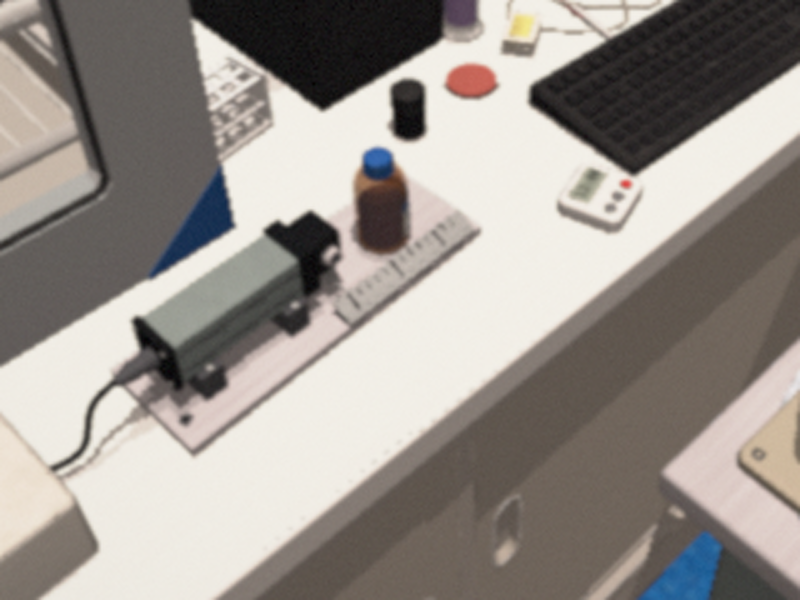

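View pics/top0c.png

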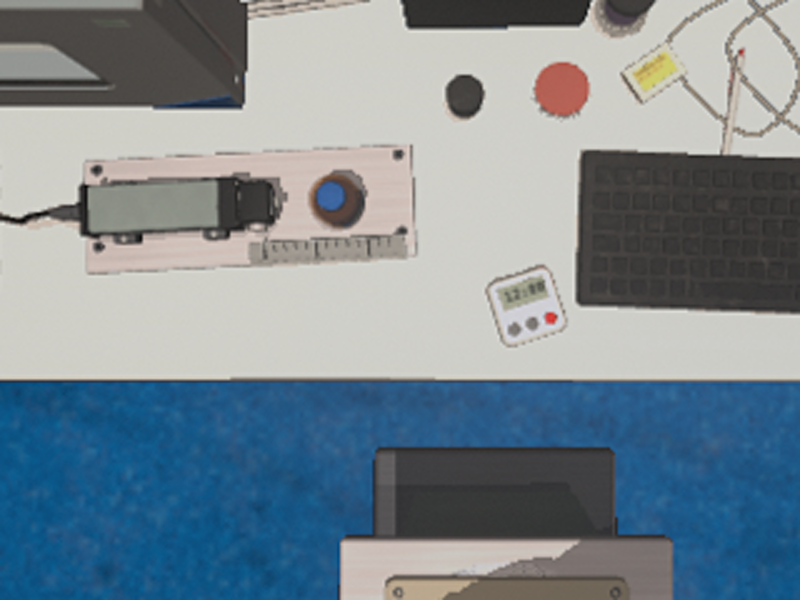

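The crop views show the bottle between the head and the free end of the plate, with the scale at the front. The button faces the robot. In the top crop the plate corners are at about (85,163), (412,147), (415,255) and (88,272). I'll fit the gauge pose next.

```bash
cat >> h.py <<'E'
def plan(p,yaw_yt,st=None):
    """total shift in current tool axes and turn (deg) about tool x so tool y points at world angle yaw_yt"""
    s=st or robot.state();R=Rn.from_rotvec(s['eef_rot']).as_matrix()
    print('clock',s['clock'],'pos',s['position'].round(4),'F',np.round(s['force'],1),'w',round(s['width'],4))
    a=np.degrees(np.arctan2(R[1,1],R[0,1]));print('tool-axes shift/0.8',((R.T@(np.array(p)-s['position']))/.8).round(4),'yaw now',round(a,2),'turn x /45',round(-(yaw_yt-a)/45,3))
E
python3 - <<'E'
from h import *
from scipy.optimize import least_squares
np.set_printoptions(precision=4,suppress=True)
C=np.array([[85,163],[412,147],[415,255],[88,272]])/2.5+[130,170]
M=np.array([[55,175],[55,-145],[-55,-145],[-55,175]])/1000
W=np.array([atz('top',c,.012)[:2] for c in C]);print(W)
def f(q):
    c,s=np.cos(q[2]),np.sin(q[2]);return (M@np.array([[c,s],[-s,c]])+q[:2]-W).ravel()
r=least_squares(f,[.47,.24,0]);q=r.x;print('top fit',q[:2],np.degrees(q[2]),r.fun.reshape(-1,2)*1000)
c,s=np.cos(q[2]),np.sin(q[2]);G=lambda x,y,z:np.array([q[0]+c*x-s*y,q[1]+s*x+c*y,z])
for cam in('scene','top'):
    im=cv2.imread(f'pics/{cam}0.png')
    im=cv2.resize(im[190:380,150:370],None,fx=3.6,fy=3.15,interpolation=cv2.INTER_CUBIC)
    for p in[(55,175,12),(55,-145,12),(-55,-145,12),(-55,175,12),(-45,-100,22),(-45,0,22),(-45,-50,22),(0,-14,81),(-19,14,81),(-19,-14,81),(-26,0,62)]:
        u=(pix(cam,G(*np.array(p)/1000))-[150,190])*[3.6,3.15];cv2.circle(im,tuple(u.astype(int)),3,(0,0,255),1)
    cv2.imwrite(f'pics/{cam}1.png',im)
a=cv2.imread('pics/scene1.png');b=cv2.imread('pics/top1.png')
cv2.imwrite('pics/both.png',cv2.resize(np.vstack([a[50:],b[30:420]]),(640*1,600*1)) if 0 else np.hstack([a,b])[:, :])
cv2.imwrite('pics/both.png',cv2.resize(np.vstack([a[60:540],b[60:400]]),(580,600)))
print('bottle goal frame');plan([.468,.161,.2],np.degrees(q[2]))
E
```

```text
[[0.5095 0.4116]
 [0.5255 0.0929]
 [0.4201 0.0894]
 [0.4034 0.4054]]
top fit [0.4654 0.2348] 2.9135225693492175 [[ 1.9387  0.8171]
 [ 2.1807 -0.0644]
 [-2.255  -2.1432]
 [-1.8644  1.3904]]
bottle goal frame
clock 1.1 pos [ 0.2177 -0.5859  0.1983] F [ 1.  -0.2 -1.2] w 0.0856
tool-axes shift/0.8 [-0.0021 -0.7661 -0.6185] yaw now -69.61 turn x /45 -1.612
```

View pics/both.png

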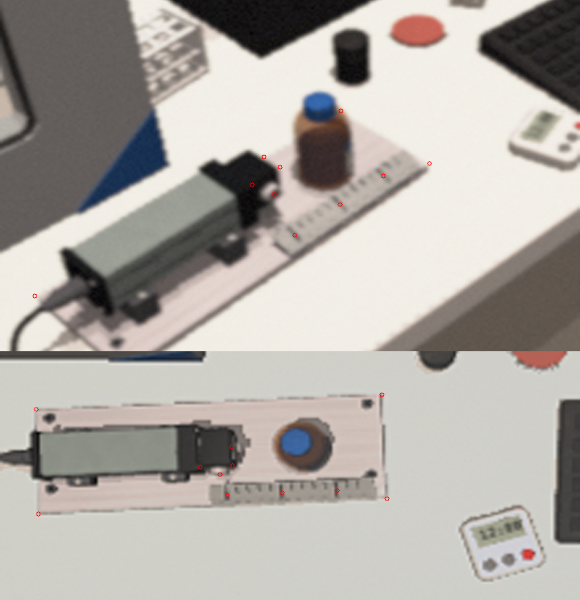

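The projected pose overlays both views to within 2–3 mm. The first move is to turn the tool in place.

servo_tool(
  motion=[
    [[0,0,0],[-0.2,0,0],-1],
    [[0,0,0],[-0.2,0,0],-1],
    [[0,0,0],[-0.2,0,0],-1],
    [[0,0,0],[-0.2,0,0],-1],
    [[0,0,0],[-0.2,0,0],-1],
    [[0,0,0],[-0.2,0,0],-1],
    [[0,0,0],[-0.2,0,0],-1],
    [[0,0,0],[-0.21,0,0],-1],
  ],
)

```text
clock: 2.1
position: [0.2177, -0.5859, 0.1983]
eef_rot: [1.169, 1.235, -1.169]
force: [-0.3, -0.4, -0.4]
width: 0.0854
```

servo_tool(
  motion=[
    [[0,0.031,-0.059],[0,0,0],-1],
    [[0,0.031,-0.059],[0,0,0],-1],
    [[0,0.031,-0.059],[0,0,0],-1],
    [[0,0.031,-0.059],[0,0,0],-1],
    [[0,0.031,-0.059],[0,0,0],-1],
    [[0,0.031,-0.059],[0,0,0],-1],
    [[0,0.031,-0.059],[0,0,0],-1],
    [[0,0.031,-0.059],[0,0,0],-1],
  ],
)

```text
clock: 3.1
position: [0.3977, -0.1974, 0.1986]
eef_rot: [1.172, 1.231, -1.173]
force: [1.3, -0.4, 0.3]
width: 0.0854
```

servo_tool(
  motion=[
    [[0,0.013,-0.056],[0,0,0],-1],
    [[0,0.013,-0.056],[0,0,0],-1],
    [[0,0.013,-0.056],[0,0,0],-1],
    [[0,0.013,-0.056],[0,0,0],-1],
    [[0,0.013,-0.056],[0,0,0],-1],
    [[0,0.013,-0.056],[0,0,0],-1],
    [[0,0.013,-0.05],[0,0,0],-1],
    [[0,0,0],[0,0,0],-1],
  ],
)

```text
clock: 4.1
position: [0.4545, 0.1165, 0.1986]
eef_rot: [1.17, 1.235, -1.168]
force: [0.3, -1.1, -0.2]
width: 0.0857
```

Run:
```python
from h import *
plan([.467,.162,.068],2.9)
im,d=robot.get_image('top')
for n in('bottle',):
  for c in('top','scene'):
    robot.get_image(c)
    for o in robot.tip_of(n,c)[:1]: print(c,o['p'],atz(c,np.array(o['point'])*[640,480],.012))
```

```text
clock 4.1 pos [0.4545 0.1165 0.1986] F [ 0.3 -1.1 -0.2] w 0.0857
tool-axes shift/0.8 [ 0.1633  0.0186 -0.0557] yaw now 3.14 turn x /45 0.005
scene 0.62 [0.47062787 0.15585796 0.012     ]
```

servo_tool(
  motion=[
    [[0,0.0095,-0.028],[0,0,0],-1],
    [[0,0.0095,-0.0265],[0,0,0],-1],
    [[0,0,0],[0,0,0],-1],
    [[0.04,0,0],[0,0,0],-1],
    [[0.04,0,0],[0,0,0],-1],
    [[0.045,0,0],[0,0,0],-1],
    [[0.041,0,0],[0,0,0],-1],
    [[0,0,0],[0,0,0],-1],
  ],
)

```text
clock: 5.35
position: [0.4661, 0.1555, 0.0638]
eef_rot: [1.171, 1.234, -1.177]
force: [-0.3, -0.0, 0.7]
width: 0.0852
```

servo_tool(
  motion=[
    [[0,0,0],[0,0,0],1],
    [[0,0,0],[0,0,0],1],
    [[0,0,0],[0,0,0],1],
    [[0,0,0],[0,0,0],1],
    [[0,0,0],[0,0,0],1],
    [[0,0,0],[0,0,0],1],
    [[0,0,0],[0,0,0],1],
    [[0,0,0],[0,0,0],1],
  ],
)

```text
clock: 6.35
position: [0.4691, 0.1577, 0.0674]
eef_rot: [1.174, 1.23, -1.171]
force: [0.3, -0.8, 10.4]
width: 0.0448
```

servo_tool(
  motion=[
    [[-0.015,0,0],[0,0,0],1],
    [[-0.02,0,0],[0,0,0],1],
    [[-0.025,0,0],[0,0,0],1],
    [[-0.025,0,0],[0,0,0],1],
    [[-0.02,0,0],[0,0,0],1],
    [[0,0,0],[0,0,0],1],
  ],
)

```text
clock: 7.1
position: [0.4684, 0.1576, 0.1508]
eef_rot: [1.174, 1.23, -1.171]
force: [-0.4, -0.1, -1.6]
width: 0.0442
```

Run:
```python
from h import *
plan([.46,.02,.14],2.9)
im,d=robot.get_image('scene');cv2.imwrite('pics/lift.png',cv2.resize(im[150:350,190:400],None,fx=3,fy=3))
o=robot.outline_of('bottle','scene')
if o:
    m=o[0]['pixels']&(d>0);v,u=np.nonzero(m);P=world('scene',np.c_[u,v],d[m]);print(o[0]['p'],np.percentile(P,[2,50,98],axis=0))
```

```text
clock 7.1 pos [0.4684 0.1576 0.1508] F [-0.4 -0.1 -1.6] w 0.0442
tool-axes shift/0.8 [ 0.0135 -0.019   0.1712] yaw now 2.82 turn x /45 -0.002
0.82 [[0.44343114 0.14400831 0.09727141]
 [0.45430006 0.17130712 0.15069104]
 [0.4841035  0.18430163 0.19561736]]
```

View pics/lift.png

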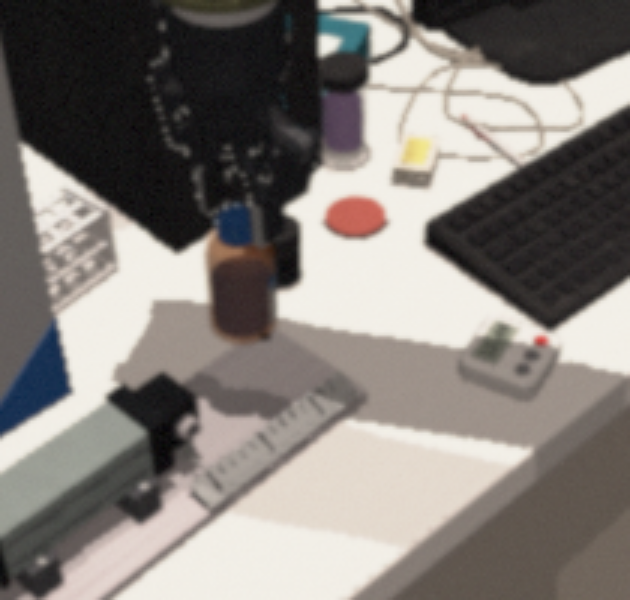

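The bottle is held upright and clear of the plate, at about (240,290). Now I'll carry it to the free bench.

servo_tool(
  motion=[
    [[0,-0.005,0.03],[0,0,0],1],
    [[0,-0.005,0.045],[0,0,0],1],
    [[0,-0.005,0.045],[0,0,0],1],
    [[0,-0.004,0.035],[0,0,0],1],
    [[0,0,0.016],[0,0,0],1],
    [[0.035,0,0],[0,0,0],1],
    [[0.04,0,0],[0,0,0],1],
    [[0.025,0,0],[0,0,0],1],
  ],
)

```text
clock: 8.2
position: [0.4585, 0.021, 0.0678]
eef_rot: [1.172, 1.235, -1.173]
force: [0.1, -0.2, -2.0]
width: 0.0451
```

servo_tool(
  motion=[
    [[0.007,0,0],[0,0,0],1],
    [[0.005,0,0],[0,0,0],1],
    [[0.003,0,0],[0,0,0],1],
    [[0,0,0],[0,0,0],1],
  ],
)

```text
clock: 8.7
position: [0.4595, 0.02, 0.0578]
eef_rot: [1.173, 1.231, -1.172]
force: [1.1, -0.5, -1.8]
width: 0.0446
```

servo_tool(
  motion=[
    [[0.0013,0,0],[0,0,0],1],
    [[0.0013,0,0],[0,0,0],1],
    [[0.001,0,0],[0,0,0],1],
    [[0,0,0],[0,0,0],1],
  ],
)

```text
clock: 9.2
position: [0.4598, 0.02, 0.0553]
eef_rot: [1.173, 1.231, -1.172]
force: [-1.5, -0.9, 6.8]
width: 0.0446
```

Contact felt, so I'll release.

servo_tool(
  motion=[
    [[0,0,0],[0,0,0],0],
    [[0,0,0],[0,0,0],-0.3],
    [[0,0,0],[0,0,0],-1],
    [[0,0,0],[0,0,0],-1],
    [[0,0,0],[0,0,0],-1],
    [[0,0,0],[0,0,0],-1],
    [[0,0,0],[0,0,0],-1],
    [[0,0,0],[0,0,0],-1],
  ],
)

```text
clock: 10.2
position: [0.4593, 0.02, 0.0546]
eef_rot: [1.173, 1.232, -1.173]
force: [0.7, 0.3, 0.4]
width: 0.0855
```

servo_tool(
  motion=[
    [[-0.03,0,0],[0,0,0],-1],
    [[-0.05,0,0],[0,0,0],-1],
    [[-0.05,0,0],[0,0,0],-1],
    [[-0.05,0,0],[0,0,0],-1],
    [[0,0,0],[0,0,0],-1],
  ],
)

```text
clock: 10.82
position: [0.4609, 0.0201, 0.2013]
eef_rot: [1.174, 1.228, -1.17]
force: [0.2, -0.1, -0.6]
width: 0.0852
```

Run:
```python
from h import *
plan([.4635,.236,.1993],2.9)
im,d=robot.get_image('scene');cv2.imwrite('pics/placed.png',cv2.resize(im[150:350,190:400],None,fx=3,fy=3))
for c in('scene','top'):
  if c=='top': im,d=robot.get_image('top')
  for n in('bottle','grip_head'):
   for o in robot.outline_of(n,c)[:1]:
    m=o['pixels']&(d>0);v,u=np.nonzero(m);P=world(c,np.c_[u,v],d[m]);print(c,n,o['p'],np.percentile(P,[2,50,98],axis=0).round(3).tolist())
```

```text
clock 10.825 pos [0.4609 0.0201 0.2013] F [ 0.2 -0.1 -0.6] w 0.0852
tool-axes shift/0.8 [ 0.0021  0.0165 -0.2693] yaw now 2.83 turn x /45 -0.002
scene bottle 0.58 [[0.435, 0.01, 0.001], [0.448, 0.035, 0.059], [0.477, 0.047, 0.1]]
scene grip_head 0.76 [[0.44, 0.183, 0.001], [0.454, 0.233, 0.077], [0.539, 0.249, 0.084]]
top grip_head 0.67 [[0.441, 0.218, 0.01], [0.465, 0.235, 0.079], [0.492, 0.254, 0.087]]
```

View pics/placed.png

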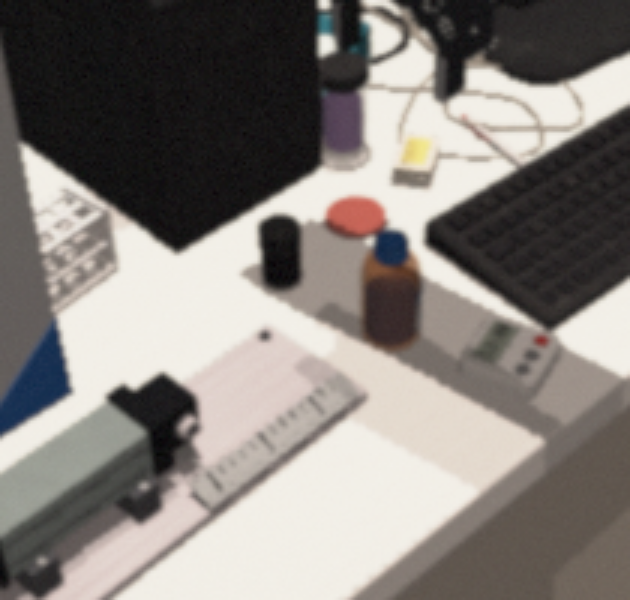

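The bottle stands upright on the bench at about (390,290), off the plate, and the bystanders are untouched. Next I'll go over the grip head.

servo_tool(
  motion=[
    [[0,0.003,-0.047],[0,0,0],-1],
    [[0,0.004,-0.055],[0,0,0],-1],
    [[0,0.004,-0.055],[0,0,0],-1],
    [[0,0.003,-0.055],[0,0,0],-1],
    [[0,0.003,-0.055],[0,0,0],-1],
    [[0,0,0],[0,0,0],-1],
  ],
)

```text
clock: 11.88
position: [0.4606, 0.2379, 0.1979]
eef_rot: [1.169, 1.238, -1.168]
force: [-0.6, -0.4, 0.1]
width: 0.0857
```

servo_tool(
  motion=[
    [[0.04,0,0],[0,0,0],-1],
    [[0.045,0,0],[0,0,0],-1],
    [[0.04,0,0],[0,0,0],-1],
    [[0,0,0],[0,0,0],-1],
  ],
)

```text
clock: 12.38
position: [0.4609, 0.2323, 0.0965]
eef_rot: [1.17, 1.234, -1.177]
force: [0.2, -0.4, -0.2]
width: 0.0851
```

Run:
```python
from h import *
plan([.464,.234,.041],2.9)
im,d=robot.get_image('scene');cv2.imwrite('pics/head.png',cv2.resize(im[200:360,150:350],None,fx=4,fy=3.7))
```

```text
clock 12.375 pos [0.4609 0.2323 0.0965] F [ 0.2 -0.4 -0.2] w 0.0851
tool-axes shift/0.8 [ 0.0693  0.0043 -0.002 ] yaw now 2.8 turn x /45 -0.002
```

View pics/head.png

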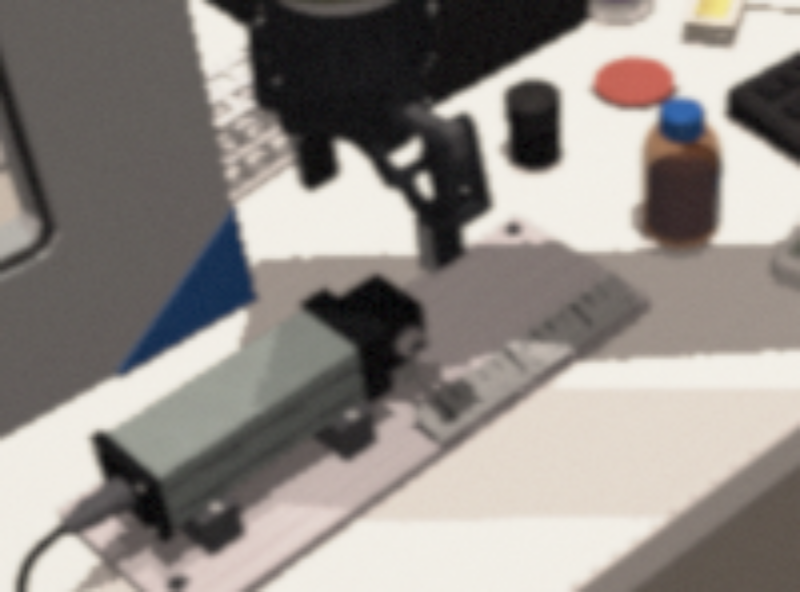

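The open fingers, at (320,160) and (440,250), straddle the head. I'll lower them and pinch.

servo_tool(
  motion=[
    [[0.02,0.004,-0.002],[0,0,0],-1],
    [[0.03,0,0],[0,0,0],-1],
    [[0.019,0,0],[0,0,0],-1],
    [[0,0,0],[0,0,0],-1],
    [[0,0,0],[0,0,0],-1],
  ],
)

```text
clock: 13.05
position: [0.4658, 0.2362, 0.0441]
eef_rot: [1.173, 1.232, -1.172]
force: [0.4, -0.2, 0.1]
width: 0.0855
```

servo_tool(
  motion=[
    [[0,0,0],[0,0,0],0],
    [[0,0,0],[0,0,0],0],
    [[0,0,0],[0,0,0],0],
    [[0,0,0],[0,0,0],1],
    [[0,0,0],[0,0,0],1],
    [[0,0,0],[0,0,0],1],
    [[0,0,0],[0,0,0],1],
    [[0,0,0],[0,0,0],1],
  ],
)

```text
clock: 14.05
position: [0.4674, 0.2359, 0.0445]
eef_rot: [1.175, 1.23, -1.17]
force: [4.5, -0.7, 5.1]
width: 0.0347
```

Run:
```python
from h import *
plan([.464,.234,.041],2.9)
a,d=robot.get_image('scene');b,d2=robot.get_image('top')
cv2.imwrite('pics/pinch.png',np.hstack([cv2.resize(a[220:330,200:290],(400,490),interpolation=cv2.INTER_CUBIC),cv2.resize(b[210:300,190:270],(400,490),interpolation=cv2.INTER_CUBIC)]))
```

```text
clock 14.05 pos [0.4674 0.2359 0.0445] F [ 4.5 -0.7  5.1] w 0.0347
tool-axes shift/0.8 [ 0.0044 -0.0044  0.0022] yaw now 2.79 turn x /45 -0.002
```

View pics/pinch.png

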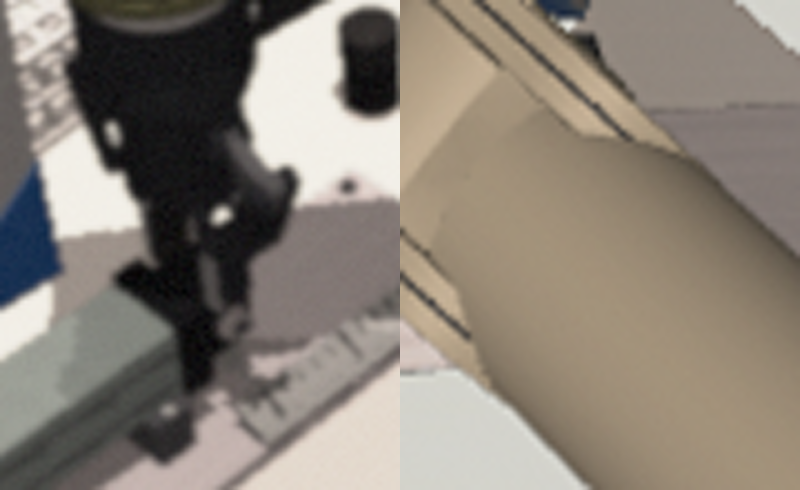

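The button at (232,322) is still visible below the near fingertip, so the pads are too high, which fits the 38 mm head width. I'll measure the tip height.

Run:
```python
from h import *
np.set_printoptions(precision=3,suppress=True)
a,d=robot.get_image('scene')
for u in(250,252,254):
  for v in range(272,302,2):
    if d[v,u]>0: print(u,v,a[v,u],world('scene',[u,v],d[v,u])[0])
```

```text
250 272 [18 19 19] [0.435 0.239 0.131]
250 274 [23 22 24] [0.434 0.241 0.128]
250 276 [21 19 21] [0.429 0.245 0.129]
250 278 [21 15 19] [0.436 0.241 0.115]
250 280 [28 23 26] [0.438 0.24  0.107]
250 282 [25 23 25] [0.438 0.241 0.103]
250 284 [28 27 29] [0.439 0.24  0.095]
250 286 [30 30 31] [0.44  0.24  0.089]
250 288 [52 51 54] [0.444 0.238 0.078]
250 290 [61 62 66] [0.447 0.237 0.069]
250 292 [86 88 96] [0.447 0.238 0.063]
250 294 [87 89 97] [0.445 0.24  0.061]
250 296 [39 40 45] [0.446 0.24  0.053]
250 298 [39 42 43] [0.447 0.239 0.046]
250 300 [71 74 79] [0.45  0.238 0.037]
252 272 [22 20 23] [0.421 0.244 0.145]
252 274 [22 20 25] [0.422 0.244 0.139]
252 276 [27 24 25] [0.421 0.245 0.135]
252 278 [23 24 25] [0.421 0.246 0.13 ]
252 280 [26 24 23] [0.435 0.237 0.108]
252 282 [21 22 22] [0.435 0.238 0.103]
252 284 [22 22 20] [0.435 0.238 0.097]
252 286 [18 18 17] [0.435 0.239 0.092]
252 288 [49 47 52] [0.446 0.232 0.072]
252 290 [86 87 96] [0.443 0.235 0.071]
252 292 [84 86 93] [0.441 0.237 0.068]
252 294 [74 75 82] [0.441 0.237 0.062]
252 296 [64 66 73] [0.441 0.238 0.056]
252 298 [69 73 74] [0.449 0.234 0.041]
252 300 [75 77 83] [0.449 0.234 0.035]
254 272 [21 20 22] [0.414 0.244 0.15 ]
254 274 [23 23 23] [0.415 0.244 0.144]
254 276 [20 19 20] [0.416 0.244 0.138]
254 278 [24 24 25] [0.416 0.245 0.133]
254 280 [30 25 27] [0.417 0.245 0.127]
254 282 [20 15 19] [0.434 0.234 0.1  ]
254 284 [20 20 21] [0.438 0.232 0.09 ]
254 286 [24 24 27] [0.437 0.233 0.086]
254 288 [46 48 50] [0.447 0.227 0.068]
254 290 [78 79 88] [0.442 0.231 0.068]
254 292 [58 60 64] [0.441 0.232 0.064]
254 294 [61 62 67] [0.441 0.233 0.059]
254 296 [80 81 89] [0.451 0.227 0.039]
254 298 [81 84 89] [0.449 0.229 0.037]
254 300 [81 85 90] [0.45  0.229 0.03 ]
```

Run:
```python
from h import *
for x in(.408,.418):
  for z in(.10,.11,.12,.13): print('open',x,z,pix('scene',np.array([x,.231,z])).round(1))
for x in(.437,.442):
  for z in(.045,.05,.06,.07,.08,.09): print('pinch',x,z,pix('scene',np.array([x,.235,z])).round(1))
```

```text
open 0.408 0.1 [263.4 288.3]
open 0.408 0.11 [263.  284.8]
open 0.408 0.12 [262.7 281.2]
open 0.408 0.13 [262.3 277.6]
open 0.418 0.1 [260.2 285.6]
open 0.418 0.11 [259.8 282.1]
open 0.418 0.12 [259.4 278.5]
open 0.418 0.13 [259.  274.9]
pinch 0.437 0.045 [254.9 300. ]
pinch 0.437 0.05 [254.7 298.4]
pinch 0.437 0.06 [254.3 295.1]
pinch 0.437 0.07 [253.9 291.8]
pinch 0.437 0.08 [253.5 288.4]
pinch 0.437 0.09 [253. 285.]
pinch 0.442 0.045 [253.4 298.7]
pinch 0.442 0.05 [253.2 297.1]
pinch 0.442 0.06 [252.8 293.8]
pinch 0.442 0.07 [252.3 290.5]
pinch 0.442 0.08 [251.9 287.1]
pinch 0.442 0.09 [251.5 283.7]
```

servo_tool(
  motion=[
    [[0,0,0],[0,0,0],-1],
    [[0,0,0],[0,0,0],-1],
    [[0,0,0],[0,0,0],-1],
    [[0,0,0],[0,0,0],-1],
    [[0,0,0],[0,0,0],-1],
    [[0.01,0,0],[0,0,0],-1],
    [[0.008,0,0],[0,0,0],-1],
    [[0,0,0],[0,0,0],-1],
  ],
)

```text
clock: 15.2
position: [0.4649, 0.2356, 0.0282]
eef_rot: [1.172, 1.233, -1.174]
force: [0.5, 0.5, 0.2]
width: 0.0854
```

Run:
```python
from h import *
print(robot.hold_point_z)
plan([.465,.2355,.03],2.9)
a,d=robot.get_image('scene')
cv2.imwrite('pics/low.png',cv2.resize(a[220:330,195:305],(600,600),interpolation=cv2.INTER_CUBIC))
# lowest dark finger points in front of gauge
vv,uu=np.mgrid[250:320,230:300];m=(d[250:320,230:300]>0)&(a[250:320,230:300].max(2)<50)
P=world('scene',np.c_[uu[m],vv[m]],d[250:320,230:300][m]);k=(P[:,0]<.432)&(P[:,0]>.395)&(P[:,2]>.03);Q=P[k];i=np.argsort(Q[:,2])[:12];print(np.c_[uu[m][k][i],vv[m][k][i]].tolist(),Q[i].round(3))
```

```text
0.0187
clock 15.2 pos [0.4649 0.2356 0.0282] F [0.5 0.5 0.2] w 0.0854
tool-axes shift/0.8 [-0.0022  0.0002  0.0001] yaw now 2.84 turn x /45 -0.001
[[259, 295], [260, 295], [259, 294], [263, 293], [264, 292], [262, 294], [263, 292], [259, 293], [264, 291], [260, 294], [260, 293], [261, 294]] [[0.413 0.239 0.083]
 [0.411 0.239 0.084]
 [0.414 0.239 0.085]
 [0.41  0.232 0.086]
 [0.41  0.229 0.086]
 [0.408 0.236 0.087]
 [0.411 0.231 0.087]
 [0.414 0.239 0.088]
 [0.411 0.228 0.088]
 [0.41  0.239 0.088]
 [0.412 0.238 0.089]
 [0.408 0.238 0.089]]
```

View pics/low.png

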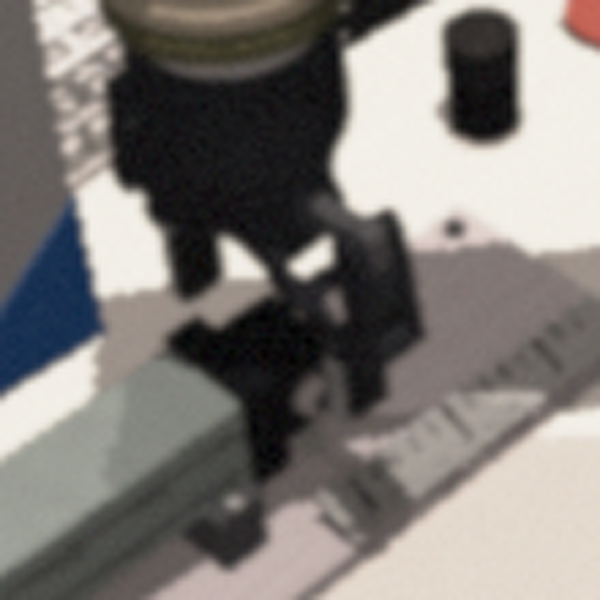

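The near fingertip at (365,410) measures z ≈ 0.08 with the TCP reading 0.028. So the real tips sit about 40 mm above the TCP reading, and the grasp needs to go lower. I'll do that in force-checked steps.

servo_tool(
  motion=[
    [[0.006,0,0],[0,0,0],-1],
    [[0.006,0,0],[0,0,0],-1],
    [[0.003,0,0],[0,0,0],-1],
    [[0,0,0],[0,0,0],-1],
  ],
)

```text
clock: 15.75
position: [0.4652, 0.2357, 0.0168]
eef_rot: [1.172, 1.232, -1.173]
force: [0.2, -0.2, -0.3]
width: 0.0853
```

servo_tool(
  motion=[
    [[0.004,0,0],[0,0,0],-1],
    [[0.004,0,0],[0,0,0],-1],
    [[0,0,0],[0,0,0],-1],
  ],
)

```text
clock: 16.12
position: [0.4652, 0.2357, 0.0103]
eef_rot: [1.172, 1.232, -1.173]
force: [-0.7, 0.8, 0.3]
width: 0.085
```

Run:
```python
from h import *
plan([.465,.2355,.008],2.9)
a,d=robot.get_image('scene')
cv2.imwrite('pics/low2.png',cv2.resize(a[220:330,195:305],(600,600),interpolation=cv2.INTER_CUBIC))
vv,uu=np.mgrid[250:330,230:300];m=(d[250:330,230:300]>0)&(a[250:330,230:300].max(2)<50)
P=world('scene',np.c_[uu[m],vv[m]],d[250:330,230:300][m]);k=(P[:,0]<.428)&(P[:,0]>.395)&(P[:,2]>.03);Q=P[k];i=np.argsort(Q[:,2])[:8];print(np.c_[uu[m][k][i],vv[m][k][i]].tolist(),Q[i].round(3))
```

```text
clock 16.125 pos [0.4652 0.2357 0.0103] F [-0.7  0.8  0.3] w 0.085
tool-axes shift/0.8 [ 0.0029 -0.0003  0.0002] yaw now 2.83 turn x /45 -0.001
[[260, 301], [260, 300], [263, 299], [259, 299], [261, 299], [262, 299], [259, 298], [261, 300]] [[0.414 0.238 0.063]
 [0.412 0.239 0.068]
 [0.409 0.234 0.069]
 [0.414 0.24  0.071]
 [0.411 0.237 0.071]
 [0.409 0.236 0.071]
 [0.415 0.239 0.072]
 [0.409 0.239 0.072]]
```

View pics/low2.png

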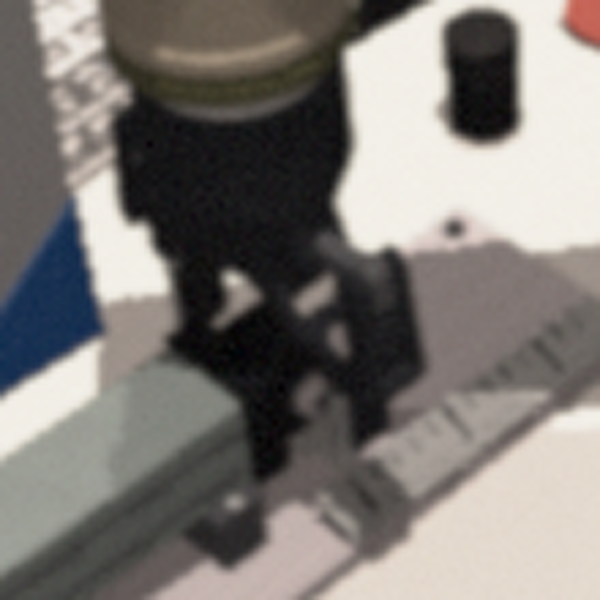

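The near tip, at (370,440), is now at z ≈ 0.064 with no contact. I'll go a little lower and pinch.

servo_tool(
  motion=[
    [[0.004,0,0],[0,0,0],-1],
    [[0.005,0,0],[0,0,0],-1],
    [[0,0,0],[0,0,0],-1],
  ],
)

```text
clock: 16.55
position: [0.4651, 0.2356, 0.003]
eef_rot: [1.172, 1.232, -1.173]
force: [0.2, 0.1, -0.1]
width: 0.0854
```

servo_tool(
  motion=[
    [[0,0,0],[0,0,0],0],
    [[0,0,0],[0,0,0],0],
    [[0,0,0],[0,0,0],0],
    [[0,0,0],[0,0,0],1],
    [[0,0,0],[0,0,0],1],
    [[0,0,0],[0,0,0],1],
    [[0,0,0],[0,0,0],1],
    [[0,0,0],[0,0,0],1],
  ],
)

```text
clock: 17.55
position: [0.4662, 0.2359, 0.0039]
eef_rot: [1.174, 1.231, -1.172]
force: [2.4, -0.9, 4.9]
width: 0.0403
```

Width is now 40.3 mm (34.7 before), so the button is in. I'll start drawing gently.

servo_tool(
  motion=[
    [[0,0,0.003],[0,0,0],1],
    [[0,0,0.005],[0,0,0],1],
    [[0,0,0.007],[0,0,0],1],
    [[0,0,0],[0,0,0],1],
  ],
)

```text
clock: 18.05
position: [0.4668, 0.2246, 0.0039]
eef_rot: [1.175, 1.232, -1.171]
force: [4.0, 4.3, 2.6]
width: 0.04
```

The arm is free: it has come 11 mm against about 5 N of spring. I'll keep drawing.

servo_tool(
  motion=[
    [[0,0,0.013],[0,0,0],1],
    [[0,0,0.017],[0,0,0],1],
    [[0,0,0.017],[0,0,0],1],
    [[0,0,0.017],[0,0,0],1],
    [[0,0,0.017],[0,0,0],1],
    [[0,0,0.013],[0,0,0],1],
    [[0,0,0.008],[0,0,0],1],
    [[0,0,0],[0,0,0],1],
  ],
)

```text
clock: 19.05
position: [0.4712, 0.1432, 0.0039]
eef_rot: [1.175, 1.232, -1.17]
force: [6.9, 4.6, -0.2]
width: 0.0399
```

Run:
```python
from h import *
s=robot.state();p0=np.array([.4662,.2359]);t=np.radians(2.9);u=np.array([np.sin(t),-np.cos(t)])
print('drawn',(s['position'][:2]-p0)@u*1000,'lateral',(s['position'][:2]-p0)@[np.cos(t),np.sin(t)]*1000)
plan([*(p0+.1*u),.004],2.9)
a,d=robot.get_image('scene');b,_=robot.get_image('top')
for o in robot.tip_of('mark_100','scene')[:2]: print(o['p'],np.array(o['point'])*[640,480])
cv2.imwrite('pics/draw_raw.png',a);cv2.imwrite('pics/drawtop_raw.png',b)
cv2.imwrite('pics/draw.png',cv2.resize(a[255:330,235:335],(800,600),interpolation=cv2.INTER_CUBIC))
```

```text
drawn 92.7975788880611 lateral 0.2615195047217608
clock 19.05 pos [0.4712 0.1432 0.0039] F [ 6.9  4.6 -0.2] w 0.0399
tool-axes shift/0.8 [-0.0001 -0.0003  0.009 ] yaw now 2.84 turn x /45 -0.001
0.76 [291.392 283.296]
```

View pics/draw.png

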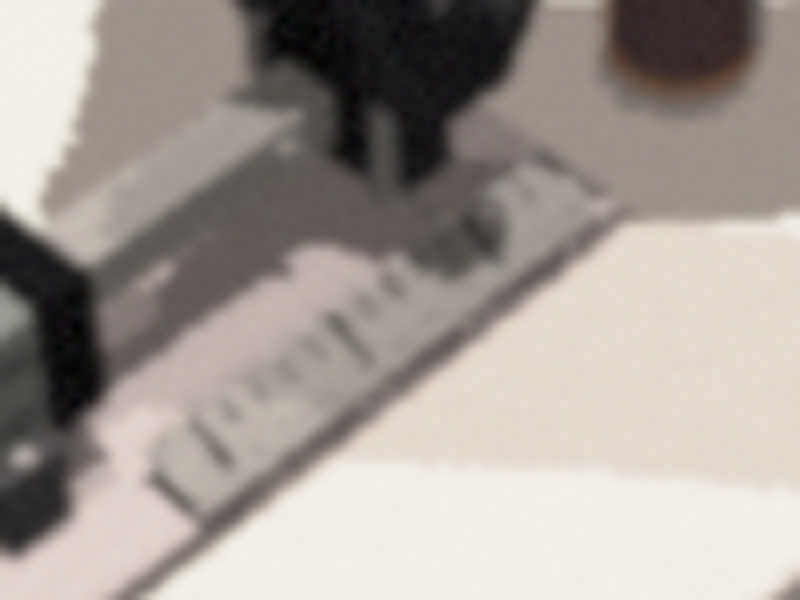

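The 0 mark is at (215,440) and the 50 mark at (350,338). The pointer is in shadow near the expected 100 mark at (475,240). The TCP says 92.8 mm drawn, so about 7.2 mm remain.

servo_tool(
  motion=[
    [[0,0,0.004],[0,0,0],1],
    [[0,0,0.003],[0,0,0],1],
    [[0,0,0.002],[0,0,0],1],
    [[0,0,0],[0,0,0],1],
    [[0,0,0],[0,0,0],1],
  ],
)

```text
clock: 19.82
position: [0.4715, 0.1367, 0.0039]
eef_rot: [1.175, 1.232, -1.169]
force: [6.3, 6.3, -0.5]
width: 0.0398
```

Run:
```python
from h import *
s=robot.state();p0=np.array([.4662,.2359]);t=np.radians(2.9);u=np.array([np.sin(t),-np.cos(t)])
print('drawn',(s['position'][:2]-p0)@u*1000,s['clock'],s['force'],s['width'])
A=[]
for i in range(8): A.append(robot.get_image('scene')[0].astype(float))
a=np.mean(A,0);np.save('pics/avg.npy',a)
print([(o['p'],np.array(o['point'])*[640,480]) for o in robot.tip_of('mark_100','scene')])
c=cv2.resize(a[272:302,277:317].astype(np.uint8),(800,600),interpolation=cv2.INTER_CUBIC)
cv2.imwrite('pics/final.png',cv2.convertScaleAbs(c,alpha=1.8,beta=-40))
```

```text
drawn 99.37517344520421 19.825 [ 6.31381254  6.32753591 -0.46408145] 0.03978457205833329
[(0.84, array([295.296, 285.312]))]
```

View pics/final.png

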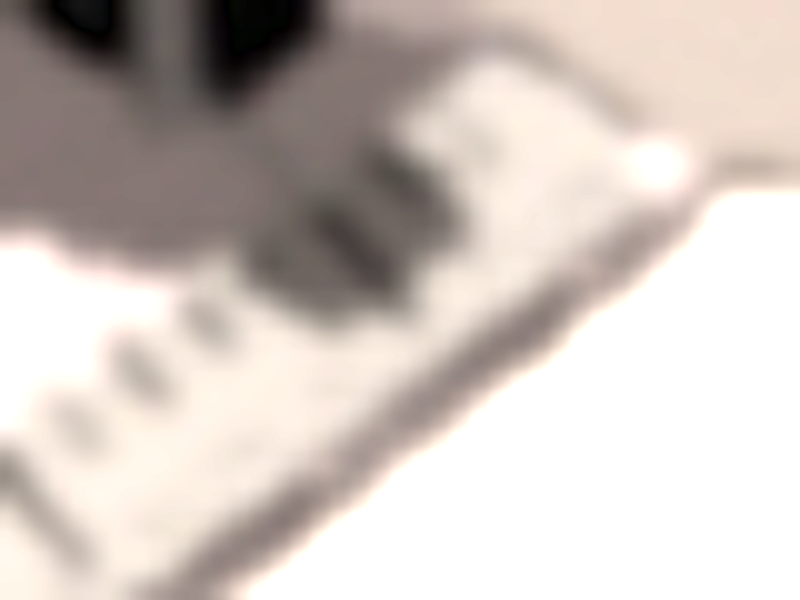

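Run:
```python
from h import *
np.set_printoptions(precision=2,suppress=True)
p0=np.array([.4662,.2359]);t=np.radians(2.9);u=np.array([np.sin(t),-np.cos(t)])
S=[]
for i in range(12): robot.get_image('scene');S.append((robot.state()['position'][:2]-p0)@u*1000)
print('drawn',np.mean(S),np.std(S),robot.state()['clock'])
q=np.array([.4654,.2348]);c,s=np.cos(t),np.sin(t)
G=lambda x,y,z:np.array([q[0]+c*x-s*y,q[1]+s*x+c*y,z])/1
obs={0:[235+215/8,255+440/8],50:[235+350/8,255+338/8]}
off=np.mean([np.array(obs[k])-pix('scene',G(-.045,-k/1000,.022)) for k in obs],0);print('offset px',off)
f=lambda x,y,z:((pix('scene',G(x,y,z))+off)-[277,272])*20
for y in(.05,.08,.09,.1,.11): print('mark',y,f(-.045,-y,.022),'ends',f(-.052,-y,.018),f(-.037,-y,.026))
for dr in(.097,.1,.103):
    print('pointer tip',dr,f(-.042,-dr,.027),f(-.042,-dr,.03),'mid',f(-.034,-dr,.03))
```

```text
drawn 99.38135406647262 0.016221201538236106 20.875
offset px [-0.09 -0.81]
mark 0.05 [ 40.07 500.41] ends [ 87.05 558.97] [-13.21 437.23]
mark 0.08 [239.55 348.84] ends [285.94 406.29] [186.84 286.91]
mark 0.09 [304.59 299.41] ends [350.8 356.5] [252.08 237.89]
mark 0.1 [368.93 250.52] ends [414.95 307.25] [316.61 189.4 ]
mark 0.11 [432.58 202.16] ends [478.41 258.54] [380.45 141.44]
pointer tip 0.097 [329.09 220.22] [328.27 201.35] mid [276.96 165.25]
pointer tip 0.1 [348.38 205.66] [347.6  186.79] mid [296.3  150.81]
pointer tip 0.103 [367.61 191.14] [366.87 172.28] mid [315.57 136.41]
```

TCP averages 99.4 mm drawn, and the dark long mark in the picture is where the 100 mark is predicted. I'll nudge it 0.6 mm.

servo_tool(
  motion=[
    [[0,0,0.0008],[0,0,0],1],
    [[0,0,0],[0,0,0],1],
    [[0,0,0],[0,0,0],1],
    [[0,0,0],[0,0,0],1],
  ],
)

```text
clock: 21.38
position: [0.4715, 0.136, 0.0039]
eef_rot: [1.175, 1.232, -1.169]
force: [6.6, 5.9, -0.1]
width: 0.0401
```

Run:
```python
from h import *
p0=np.array([.4662,.2359]);t=np.radians(2.9);u=np.array([np.sin(t),-np.cos(t)])
S=[]
for i in range(3): a=robot.get_image('scene')[0].astype(float) if i==0 else a+robot.get_image('scene')[0];S.append((robot.state()['position'][:2]-p0)@u*1000)
s=robot.state();print('drawn',np.mean(S),s['clock'],s['force'],s['width'])
old=cv2.imread('pics/scene0.png')
c=lambda im:cv2.convertScaleAbs(cv2.resize(im[265:320,250:323].astype(np.uint8),(796,600),interpolation=cv2.INTER_CUBIC),alpha=1.5,beta=-20)
cv2.imwrite('pics/final2.png',c(a/3))
```

```text
drawn 100.01152681292052 21.525 [5.70528619 5.44911622 0.12895046] 0.03997282686993214
```

View pics/final2.png

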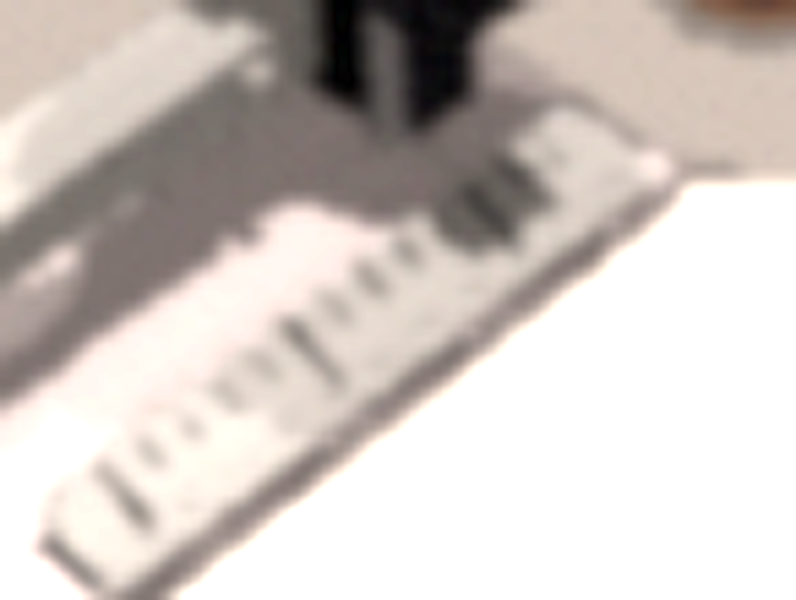

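The 0, 50 and 100 marks are at about (125,500), (315,350) and (490,210), and the head's pointer lies over the last long mark. I'm handing the job in.

```bash
python3 -c "
from plant import robot
print(robot.finish_job(), robot.state()['width'])"
```

```text
the job is handed in; nothing more can be done
the job is handed in; nothing more can be done
```

I moved the bottle off the gauge, drew the arm out to the 100 mm mark, and handed the job in with the button still squeezed, at about 21.5 s.

- **Bottle:** it now stands upright on the bench at about (0.46, 0.03) m, off the plate. The timer, can and dish looked untouched after I put it down, but I didn't measure them again at the end.
- **First pinch missed:** the pads closed above the button, at 34.7 mm. The camera showed the real fingertips about 40 mm above the TCP height reading. I opened the jaws, went about 40 mm lower and pinched again. The opening was then 40 mm, about the stated 41 mm with the button in, and the arm came free against roughly 5 N of spring.
- **Last checks:** the TCP had moved 100.0 mm from home along the arm's line. The pull was about 5.5 N, as expected for the spring, and the jaws were steady at 40 mm.
- **Less certain:** in the final picture the pointer lies over the last long mark, but the finger's shadow covers it. The picture only confirms the reading to a few millimetres. The exact figure relies on the TCP travel and on the grip not slipping.

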